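Thread the lamp rod through both clamps of the side-light stand

TASK

Take the long rod (the tallest one) up out of the rotary rod stand, which spins freely, and thread it nose down through the upper and then the lower clamp of the side-light stand. Finish while still holding it there: its whole rounded nose out below the lower clamp but clear of the base plate, so that the clamp screws can be tightened. Leave the two short rods in their sockets and the magazine and the spot lamp where they are.

Things in the scene. Friction and masses are not known exactly. Their poses are not given: they have to be found in the camera images.
- rod_stand: rotary rod stand: a fixed, round, black foot 124 mm across and 14 mm high that carries a disc on a vertical ball bearing. Origin: on the turning axis, on the bench; it does not turn with the disc
- rod_disc: the stand's aluminium disc, 170 mm across, top 32 mm above the bench; it spins freely without end, unbraked. On it: six grey upright tubular sockets (22 mm outside, 14 mm bore, tops 68 mm and inner floors 36 mm above the bench) on a circle of 60 mm radius, three of them holding a rod, and a black hub 30 mm across, 66 mm high. Origin: on the turning axis, on the bench; a socket lies along +x
- long_rod: the long rod: round steel, 165 mm long, about 0.17 kg, standing nose down in a socket; shaft 12 mm in diameter, lowest 6 mm rounded, with a 5 mm flat at the very end (the nose), topmost 24 mm a knurled dark steel cap 18 mm across to hold it by. Origin: centre of the nose's end; z runs up the rod. Loose in the socket, so it may lean a degree or two
- long_rod_cap (a point): middle of the long rod's cap, on its axis, 153 mm from the nose's end and 12 mm below its top
- short_rod1: short rod in another socket: as the long one, but 95 mm long; origin at the nose's end
- short_rod2: short rod in another socket: as the long one, but 75 mm long; origin at the nose's end
- light_stand: side-light stand, too heavy to move: steel base plate 170 x 110 x 10 mm, a column, and two aluminium split clamps reaching out from it, one straight above the other, each 36 x 36 x 20 mm with a vertical brass-lined 14 mm through bore and a black thumb screw. Clamps span 130-150 and 60-80 mm above the bench. Origin: on the bench below both bores; z up; plate spans x -125 to 45, y -55 to 55 mm
- column_top (a point): top of the side-light stand's column (25 mm across), 158 mm above the bench, 85 mm from the bores' axis along the stand's -x
- upper_bore (a point): centre of the upper mouth of the upper clamp's bore, 150 mm above the bench (the bore ends 20 mm below)
- lower_bore (a point): centre of the upper mouth of the lower clamp's bore, 80 mm above the bench (the bore ends 20 mm below)
- magazine: bystander: aluminium plate magazine, 70 x 116 x 80 mm, loose on the bench; origin at the centre of its underside
- spot_lamp: bystander: black cylindrical spot lamp with an aluminium clamp block, about 96 x 50 x 36 mm, lying on the bench; origin under it

How it is judged:
On the way, in this order (a step that is already met when the one before it is completed fails the run):
1. the long rod is lifted clear of its socket, in the gripper (height (world z) of long_rod above 0.075 m and contact force between the fingers and long_rod above 1 N), for 0.1 s.
2. its nose has come through the upper clamp (z of long_rod in the frame of upper_bore below -0.022 m and z of long_rod_cap in the frame of upper_bore above 0.01 m and horizontal distance between long_rod and upper_bore below 0.012 m and angle between long_rod's own z axis and vertical below 0.2 rad), for 0.1 s.
At the end, for the whole second after the job is handed in: the long rod is held still (over 2 N, under 20 mm/s) through both bores: nose end within 4 mm of the lower bore's axis, cap within 6 mm of the upper's, nose end 9 to 44 mm below the lower clamp, 6 mm or more above the plate; short rods upright in their sockets, magazine and lamp within 30 mm (horizontal distance between long_rod and lower_bore below 0.004 m and horizontal distance between long_rod_cap and upper_bore below 0.006 m and z of long_rod in the frame of light_stand between 0.016 and 0.051 m and contact force between the fingers and long_rod above 2 N and linear speed of long_rod below 0.02 m/s and height (world z) of each of short_rod1, short_rod2 below 0.05 m and angle between each of short_rod1, short_rod2's own z axis and vertical below 0.2 rad and distance of each of magazine, spot_lamp from where it was at the start of the episode below 0.03 m); the arm keeps its last pose, push and grip.
It fails at once if a short rod is drawn out of its socket (height (world z) of any of short_rod1, short_rod2 above 0.06 m).
It fails at once if the magazine or the spot lamp is pushed 30 mm or more (distance of any of magazine, spot_lamp from where it was at the start of the episode above 0.03 m).
It also fails if it takes over 58 s, if anything falls off the work surface, if the arm or the gripper's body presses on something with over 40 N, if the wrist force passes 120 N, or if a joint passes its speed limit or range.

ROBOT

A 6-joint arm with a two-finger parallel gripper is mounted at the origin on the work surface. World frame = base frame: x ahead of the robot, y to its left, z up, the work surface at z = 0. Lengths are in m, angles in rad, forces in N, time in s.
With the tool pointing down it reaches from about 0.375 to 0.975 m from the base axis. Payload 3.8 kg.
Tool frame: the origin (TCP) lies midway between the tips of the shut fingers; the grasp point (between the pads) lies 19 mm behind it; z points along the fingers, y is the line along which they close (so a half turn about z gives the same grasp; the last joint's range is limited). The gripper opens to 85 mm and grips with 20 to 120 N. Pads are 22 mm wide; open, the fingers measure 114 mm over their backs; the gripper's body (76 mm by 85 mm) begins 54 mm behind the grasp point. The pads swing forward as they close: fully open they stand 13 mm farther back than shut.
Start: joints at [1.202, 0.264, 1.604, -0, 1.274, -0.037], TCP at [0.22, 0.638, 0.231] pointing down, gripper open.
Joint ranges: [-2.63, 2.63], [-0.94, 2.18], [0.31, 2.57], [-1.31, 4.45], [0, 2.66], [-2.55, 2.55]. Speed limits (rad/s): [2.57, 2.57, 3.14, 3.14, 3.14, 3.14].

INTERFACE

Orientations are given as a rotation vector (axis times angle).
In Python, from workcell import bot gives the robot as it stands.
- The arm moves only by the tool step_arm, never from a script. Its argument "motion" is a list of rows, each a list of 5 numbers: the finger opening in cm, from 0 to 8.54, then the shift along the tool's x, y, z in cm, then the turn about the tool's z in degrees. In form: [[claw, dx, dy, dz, twist], ...]. A call has 1 to 20 rows; each row is the pose to reach, as a shift and turn from the pose commanded when the call began, along the tool's axes at that moment; what a row does not reach only later rows make up. A row lasts 1/10 s, in which the tool goes at most 50 mm and 8.59 degrees, less where a joint would pass 70% of its speed; a pose out of reach is approached as far as the arm can. A call with a gripper value outside its range is refused whole. The fingers move at their own pace and stop on an object; "force" is the grip in N (left out, the last holds). Time passes only in rows, so rows that repeat a pose let the fingers close. It gives the time, the measured TCP pose, the force, the opening and the grip force at its end, in the units of the state.
- bot.read_state(): the state, without advancing time (a new reading comes with each control period).
- bot.read_camera(name): name is "scene" or "top"; returns (picture, depth): 400x640x3 uint8, red, green, blue; 400x640 float32, m along the optical axis (not along the pixel's ray), 0 where there is no reading.
- bot.calibration(name): a dict with "mtx" (3x3 intrinsics, pixels), "k1" (the pictures are not rectified: a ray, as slopes to the right and down, at radius r is drawn at 1 + k1 r^2 times it, then the intrinsics apply), "origin" and "orientation" of the camera in the world. Camera axes: x right, y up, looking along -z (the intrinsics and any distortion apply to the point x, -y, -z); pixel columns grow to the right and rows downward; lengths in m; the calibration is good to about 2 mm. A picture is of the moment at which its call begins. calibration takes no time and is no camera call.
- bot.finish_job(): hands the job in; it is judged then, once.
The state is a dict: "time": time; "q": joint angles; "joint_vel": joint speeds; "joint_torque": joint torques, N m; "tool_pos": TCP position; "tcp_rot": TCP orientation; "wrist_force": force on the tool from outside, world axes, zero at the start; "torque": the same for the moment, N m; "width": opening from 0.0 (shut) to 1.0 (fully open); "grip_force": force on a finger pad.
Only numpy, scipy, OpenCV 4.12 (cv2) and the standard library are available. Lean on these libraries where they do the work, as an engineer would, in place of code of your own. Each camera call takes 0.05 s, during which the arm holds its last target. There are 200 camera calls.

## Working session

There is one attempt and no reset: what is moved stays moved. The work goes in short steps, Python scripts to look and compute and a tool call to move; the robot and the scene stay as the last step left them, time stands still between calls to the robot, and variables do not carry over. Pictures are saved under pics/ and viewed, at most 10 in all, crops included, and the job is handed in when it is done.

Besides the shell and the picture viewer there is one more tool, called after "Call:" as name([rows], argument=value, ...), one row to a line, values as JSON. step_arm: Moves the arm, as the interface text tells. Its arguments: {"type":"object","properties":{"motion":{"type":"array","items":{"type":"array","items":{"type":"number"}}},"force":{"type":"number"}},"required":["motion"]}

```bash
mkdir -p pics
cat > h.py <<'E'
import numpy as np, cv2
from scipy.spatial.transform import Rotation as R
from workcell import bot
def cal(n):
    c=bot.calibration(n); o=np.array(c["orientation"]); 
    M=o if o.shape==(3,3) else R.from_rotvec(o).as_matrix()
    return np.array(c["mtx"]),c["k1"],np.array(c["origin"]),M
def ray(n,u,v):
    K,k,o,M=cal(n); p=cv2.undistortPoints(np.array([[[u,v]]],float),K,np.array([k,0,0,0.]))[0,0]
    return o, M@np.array([p[0],-p[1],-1.])
def at_z(n,u,v,z):
    o,d=ray(n,u,v); return o+d*(z-o[2])/d[2]
def at_d(n,u,v,dep):
    o,d=ray(n,u,v); return o+d*dep
def proj(n,P):
    K,k,o,M=cal(n); c=M.T@(np.array(P,float)-o); s=np.array([c[0],-c[1]])/-c[2]; s=s*(1+k*(s@s))
    return (K@np.r_[s,1])[:2]
def tri(a,ua,b,ub):
    o1,d1=ray(a,*ua);o2,d2=ray(b,*ub)
    s=np.linalg.lstsq(np.c_[d1,-d2],o2-o1,rcond=None)[0]
    p,q=o1+s[0]*d1,o2+s[1]*d2
    return (p+q)/2,np.linalg.norm(p-q)
def snap(n,name,box=None,scale=1):
    im,d=bot.read_camera(n); np.save(f"pics/{name}_d.npy",d); cv2.imwrite(f"pics/{name}_full.png",im[:,:,::-1])
    return im,d
def crop(name,x0,y0,x1,y1,s,out):
    im=cv2.imread(f"pics/{name}_full.png")[y0:y1,x0:x1]
    cv2.imwrite(f"pics/{out}.png",cv2.resize(im,None,fx=s,fy=s,interpolation=cv2.INTER_CUBIC))
E
python3 - <<'E'
from h import *
a,_=snap("scene","s0"); b,_=snap("top","t0")
for n in("scene","top"):print(n,*cal(n),sep="\n")
print(bot.read_state())
E
```

```text
scene
[[362.81661532   0.         320.81763259]
 [  0.         362.81661532 201.89850259]
 [  0.           0.           1.        ]]
0.026595645442700513
[ 0.93548132 -0.60661043  0.66332324]
[[ 0.86681231 -0.29875231  0.3992286 ]
 [ 0.49862203  0.52500231 -0.68974534]
 [-0.00353293  0.79694393  0.60404295]]
top
[[409.75818786   0.         327.60444692]
 [  0.         409.75818786 201.45669844]
 [  0.           0.           1.        ]]
-0.060783930994905276
[0.45585288 0.00174605 0.93746997]
[[-2.74046483e-03  9.86209448e-01 -1.65479348e-01]
 [-9.99812264e-01  4.71965893e-04  1.93704387e-02]
 [ 1.91814103e-02  1.65501366e-01  9.86023008e-01]]
{'time': 0.1, 'q': array([ 1.20211222e+00,  2.64729220e-01,  1.60524933e+00,  4.24600020e-06,
        1.27371541e+00, -3.68589732e-02]), 'joint_vel': array([-5.87738216e-04, -1.21733883e-03, -2.97369068e-03,  3.26294087e-06,
       -1.82312620e-03, -2.26883287e-04]), 'joint_torque': array([-2.85184924e-04, -5.16703534e+01, -3.68590450e+01, -1.29269683e-04,
        6.26693378e-03, -9.88042245e-06]), 'tool_pos': array([0.21962627, 0.63756047, 0.23004547]), 'tcp_rot': array([-0.51877279, -3.09802923,  0.00323138]), 'wrist_force': array([-0.32358614, -0.10469288,  0.14086443]), 'torque': array([ 0.0255809 ,  0.00782595, -0.05894153]), 'grip_force': 0.0, 'width': 0.9959035908676177}
```

View pics/s0_full.png

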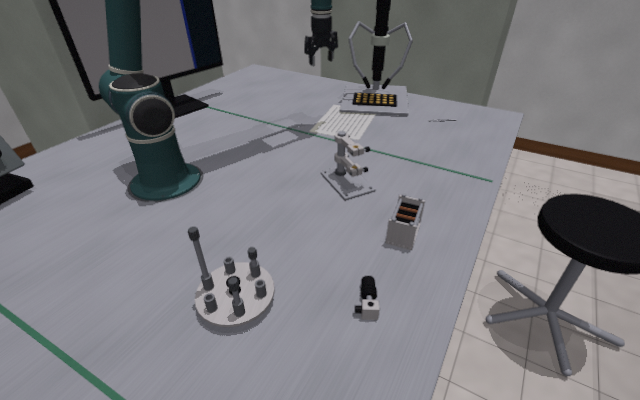

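View pics/t0_full.png

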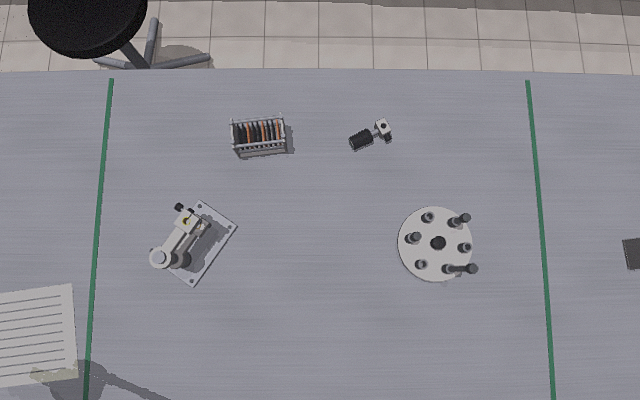

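The scene view shows the long rod's cap at (194,233) and the light stand's bores near (355,150). In the top view the rod stand is centred near (438,243), the long rod's cap is at (473,268) and the upper clamp is near (188,220). I'll enlarge these in one composite.

```bash
cat >> h.py <<'E'
def quad(items,out,w=400,h=300):
    T=[]
    for name,x0,y0,s in items:
        im=cv2.imread(f"pics/{name}_full.png")[y0:y0+h//s,x0:x0+w//s]
        im=cv2.resize(im,(w,h),interpolation=cv2.INTER_CUBIC)
        for k in range(0,w//s,10): cv2.line(im,(k*s,0),(k*s,4 if k%50 else 10),(0,0,255),1)
        for k in range(0,h//s,10): cv2.line(im,(0,k*s),(4 if k%50 else 10,k*s),(0,0,255),1)
        T.append(im)
    cv2.imwrite(f"pics/{out}.png",np.vstack([np.hstack(T[i:i+2]) for i in range(0,len(T),2)]))
E
python3 - <<'E'
from h import *
quad([("t0",395,205,4),("t0",140,190,4),("s0",180,220,4),("s0",310,125,4)],"q0")
E
```

```text
(no output)
```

View pics/q0.png

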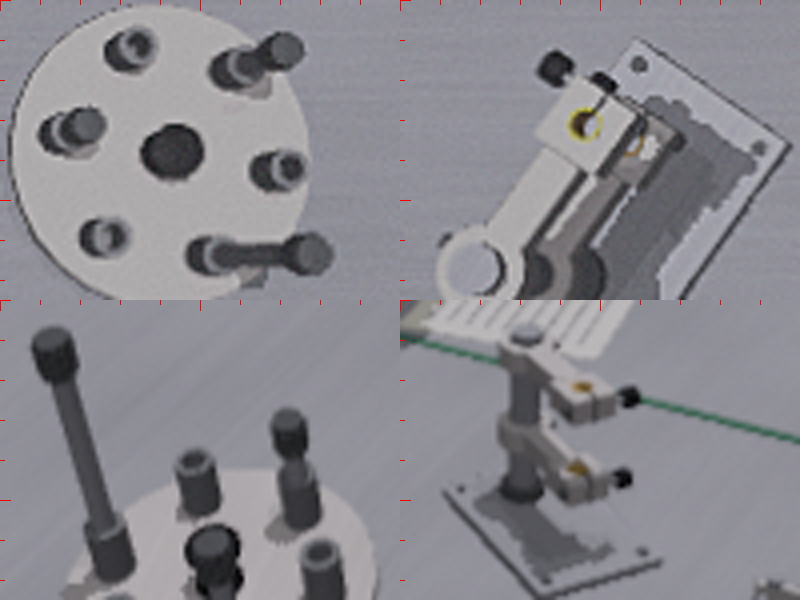

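Run:
```python
from h import *
np.set_printoptions(precision=4,suppress=True)
for n,t,s,z in [("cap top",(473.5,268.2),(193.2,229),.201),("ub",(186.3,221),(355.8,146.8),.15),("lb",(198.2,225.5),(354.5,167),.08),("col",(158,257.5),(341.3,132.5),.158),("hub",(438.2,243),(233,282),.066),("sock",(447,268.2),(207,277),.068)]:
    print(n,tri("top",t,"scene",s),at_z("top",*t,z)[:2],at_z("scene",*s,z)[:2])
s=bot.read_state();print(R.from_rotvec(s["tcp_rot"]).as_matrix())
```

```text
cap top (array([ 0.4585, -0.2747,  0.2006]), np.float64(0.002569067039911602)) [ 0.4575 -0.2755] [ 0.4601 -0.2743]
ub (array([0.5508, 0.2609, 0.1494]), np.float64(0.002864193459058591)) [0.5495 0.2599] [0.5521 0.2613]
lb (array([0.5505, 0.2583, 0.0813]), np.float64(0.005368960783162281)) [0.5484 0.2571] [0.5514 0.2627]
col (array([0.4794, 0.3083, 0.1577]), np.float64(0.0009913515312960743)) [0.4789 0.3078] [0.48   0.3082]
hub (array([ 0.513 , -0.2541,  0.0578]), np.float64(0.0012717416485854792)) [ 0.512  -0.2521] [ 0.5192 -0.2585]
sock (array([ 0.4577, -0.2714,  0.0599]), np.float64(0.001857320145994329)) [ 0.4584 -0.2682] [ 0.4633 -0.2764]
[[-0.9454  0.3258 -0.0008]
 [ 0.3258  0.9454 -0.002 ]
 [ 0.0001 -0.0021 -1.    ]]
```

Both triangulations agree with the known heights: the cap top comes out at z 0.2006 and the bore at 0.149, and the column-to-bore distance at 86 mm. The rod is at about (0.4585, -0.2747) and the bores at about (0.551, 0.260). I'll close tangentially to the disc, so the disc can turn to centre the rod.

Call:
step_arm([
  [8.54,-49.2,-50.7,-7,139],
  [8.54,-49.2,-50.7,-7,139],
  [8.54,-49.2,-50.7,-7,139],
  [8.54,-49.2,-50.7,-7,139],
  [8.54,-49.2,-50.7,-7,139],
  [8.54,-49.2,-50.7,-7,139],
  [8.54,-49.2,-50.7,-7,139],
  [8.54,-49.2,-50.7,-7,139],
  [8.54,-49.2,-50.7,-7,139],
  [8.54,-49.2,-50.7,-7,139],
  [8.54,-49.2,-50.7,-7,139],
  [8.54,-49.2,-50.7,-7,139],
  [8.54,-52.3,-78.5,-4,139],
  [8.54,-52.3,-78.5,-4,139],
  [8.54,-52.3,-78.5,-4,139],
  [8.54,-52.3,-78.5,-4,139],
  [8.54,-52.3,-78.5,-4,139],
  [8.54,-52.3,-78.5,-4,139],
  [8.54,-52.3,-78.5,-4,139],
  [8.54,-52.3,-78.5,-4,139],
])

```text
time: 2.1
tool_pos: [0.4575, -0.278, 0.2704]
tcp_rot: [3.084, 0.594, -0.002]
wrist_force: [0.9, -0.1, -0.6]
width: 1.002
grip_force: 0.0
```

Run:
```python
from h import *
np.set_printoptions(precision=4,suppress=True)
snap("scene","s1");s=bot.read_state();M=R.from_rotvec(s["tcp_rot"]).as_matrix();print(s["tool_pos"],s["q"]);print(M, M.T@(np.array([.4585,-.2747,.170])-s["tool_pos"])*100)
crop("s1",120,130,320,300,4,"s1c") if 0 else crop("s1",120,150,320,300,4,"s1c")
```

```text
[ 0.4575 -0.2798  0.2702] [-0.5936 -0.0222  1.8509 -0.003   1.3129  0.5981]
[[ 0.9287  0.3708 -0.0016]
 [ 0.3708 -0.9287 -0.0024]
 [-0.0024  0.0016 -1.    ]] [ 0.3082 -0.4569 10.0174]
```

View pics/s1c.png

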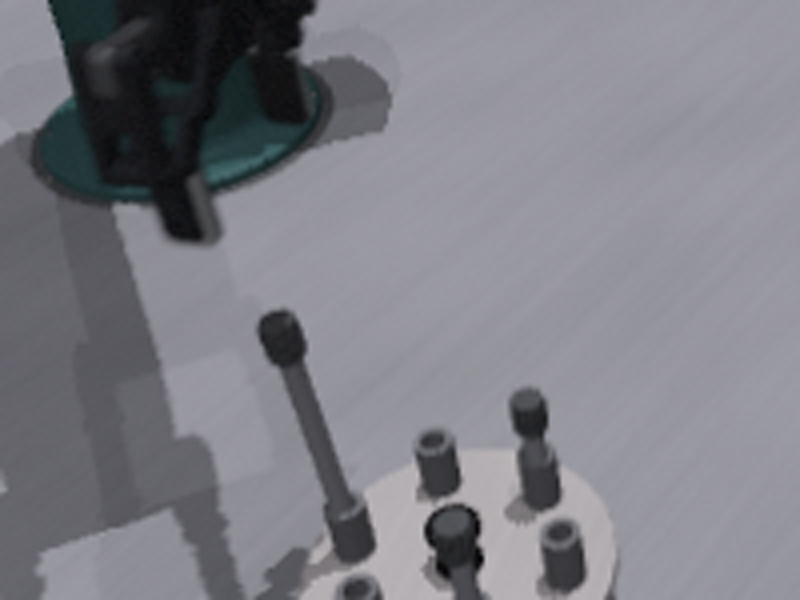

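The long rod still stands upright, its cap at crop (280,335), i.e. full-image (190,234). The open fingers are above it and straddle it. Next I'll settle and go part of the way down.

Call:
step_arm([
  [8.54,0,0,2,0],
  [8.54,0,0,4,0],
  [8.54,0,0,5,0],
  [8.54,0,0,5,0],
  [8.54,0,0,5,0],
])

```text
time: 2.65
tool_pos: [0.4588, -0.2741, 0.2216]
tcp_rot: [-3.084, -0.6, -0.0]
wrist_force: [0.3, -0.1, 0.0]
width: 0.997
grip_force: 0.0
```

Call:
step_arm([
  [8.54,0,0,2,0],
  [8.54,0,0,4,0],
  [8.54,0,0,5.1,0],
  [8.54,0,0,5.1,0],
  [6,0,0,5.1,0],
  [4,0,0,5.1,0],
  [3,0,0,5.1,0],
  [2.4,0,0,5.1,0],
  [2,0,0,5.1,0],
  [1.5,0,0,5.1,0],
  [1.5,0,0,5.1,0],
  [1.5,0,0,5.1,0],
  [1.5,0,0,5.1,0],
], force=60)

```text
time: 3.95
tool_pos: [0.459, -0.2746, 0.1708]
tcp_rot: [3.083, 0.599, 0.001]
wrist_force: [-0.6, -0.1, 4.7]
width: 0.189
grip_force: 58.4
```

Call:
step_arm([
  [1.5,0,0,-1,0],
  [1.5,0,0,-2,0],
  [1.5,0,0,-3.5,0],
  [1.5,0,0,-5,0],
  [1.5,0,0,-7,0],
  [1.5,0,0,-9,0],
  [1.5,0,0,-11,0],
  [1.5,0,0,-13,0],
  [1.5,0,0,-14.5,0],
  [1.5,0,0,-15,0],
  [1.5,0,0,-15,0],
  [1.5,0,0,-15,0],
])

```text
time: 5.15
tool_pos: [0.4583, -0.2741, 0.3194]
tcp_rot: [-3.083, -0.599, 0.002]
wrist_force: [-0.2, 0.4, -1.9]
width: 0.192
grip_force: 58.1
```

Run:
```python
from h import *
np.set_printoptions(precision=4,suppress=True)
s=bot.read_state();M=R.from_rotvec(s["tcp_rot"]).as_matrix();print(s["tool_pos"],s["q"],s["width"],s["grip_force"],s["wrist_force"])
print(M, M.T@(np.array([.551,.2605,s["tool_pos"][2]])-s["tool_pos"])*100)
```

```text
[ 0.4583 -0.2741  0.3194] [-0.5857 -0.0471  1.7859 -0.      1.4041  0.6013] 0.19173391051223865 58.13343822956085 [-0.2341  0.3899 -1.8859]
[[ 0.9272  0.3745 -0.0011]
 [ 0.3745 -0.9272  0.0007]
 [-0.0008 -0.0011 -1.    ]] [ 28.6169 -46.1001   0.029 ]
```

Call:
step_arm([
  [1.5,1,-1.6,0,0],
  [1.5,2.5,-4,0,0],
  [1.5,4.5,-7.2,0,0],
  [1.5,6.5,-10.5,0,0],
  [1.5,8.5,-13.7,0,0],
  [1.5,10.5,-17,0,0],
  [1.5,12.5,-20.2,0,0],
  [1.5,14.5,-23.4,0,0],
  [1.5,16.5,-26.6,0,0],
  [1.5,18.5,-29.8,0,0],
  [1.5,20.5,-33,0,0],
  [1.5,22.5,-36.2,0,0],
  [1.5,24.5,-39.4,0,0],
  [1.5,26.4,-42.5,0,0],
  [1.5,27.6,-44.5,0,0],
  [1.5,28.4,-45.8,0,0],
  [1.5,28.6,-46.1,0,0],
  [1.5,28.6,-46.1,0,0],
  [1.5,28.6,-46.1,0,0],
  [1.5,28.6,-46.1,0,0],
])

```text
time: 7.15
tool_pos: [0.5513, 0.259, 0.3204]
tcp_rot: [3.084, 0.597, 0.0]
wrist_force: [1.3, 0.4, -1.7]
width: 0.189
grip_force: 58.2
```

Run:
```python
from h import *
s=bot.read_state();print(s["tool_pos"])
snap("scene","s2");snap("top","t2")
u=proj("scene",s["tool_pos"]);print(u,proj("scene",[.551,.2605,.185]),proj("top",[.551,.2605,.185]))
quad([("s2",305,75,5),("s2",305,115,5),("t2",145,180,5),("t0",145,180,5)],"q2")
```

```text
[0.55125734 0.2589642  0.32043072]
[358.72253966  89.44432013] [355.9973176  135.95552073] [179.97565048 217.96787617]
```

View pics/q2.png

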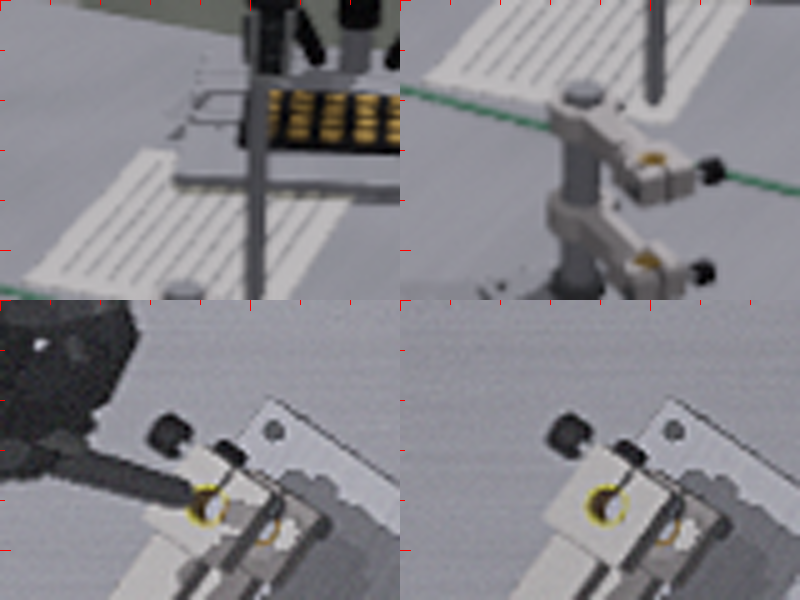

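The nose is hanging just above the upper clamp. In the scene picture it ends near (355.7,135.2), with the bore at (355.4,146.8). In the top picture the nose is near (183.8,218.6) and the bore at (186.4,221.0). The rod may lean slightly, so I'll fit its axis by differencing these pictures against the first ones.

```bash
cat >> h.py <<'E'
from scipy.optimize import least_squares
def centre(n,a,b,axis_pts):
    """centreline of the rod by differencing pictures a (before), b along the expected axis points"""
    A=cv2.imread(f"pics/{a}_full.png").astype(np.float32);B=cv2.imread(f"pics/{b}_full.png").astype(np.float32)
    D=np.abs(A-B).sum(2); P=np.array([proj(n,p) for p in axis_pts]); t=P[-1]-P[0]; t/=np.linalg.norm(t); nn=np.array([-t[1],t[0]])
    w=np.arange(-9,9.01,.1); out=[]
    for p in P:
        q=(p+np.outer(w,nn)).astype(np.float32)
        v=cv2.remap(D,q[:,0].reshape(1,-1),q[:,1].reshape(1,-1),cv2.INTER_LINEAR)[0]
        m=v>max(25,.5*np.percentile(v,85)); 
        k,l=cv2.connectedComponents(m.astype(np.uint8).reshape(1,-1)); l=l[0]
        c=[w[l==i] for i in range(1,k) if 20<(l==i).sum()<90]
        if c:
            c=min(c,key=lambda c:abs(c.mean())); out.append((p+nn*c.mean(),len(c)*.1,c.mean()))
    return out,nn
def fitaxis(obs,zr):
    def f(p):
        r=[]
        for n,pts,nn in obs:
            a,b=proj(n,[p[0]-p[2]*.05,p[1]-p[3]*.05,zr-.05]),proj(n,[p[0]+p[2]*.05,p[1]+p[3]*.05,zr+.05])
            t=(b-a)/np.linalg.norm(b-a); m=np.array([-t[1],t[0]])
            r+=[(q[0]-a)@m for q in pts]
        return np.array(r)
    s=least_squares(f,[.551,.26,0,0],loss="soft_l1",f_scale=.3); return s.x,f(s.x)
E
python3 - <<'E'
from h import *
np.set_printoptions(precision=4,suppress=True)
ax=[[.5513,.2595,z] for z in np.linspace(.19,.30,23)]
obs=[]
for n,a,b in(("scene","s0","s2"),("top","t0","t2")):
    o,nn=centre(n,a,b,ax);obs.append((n,o,nn))
    print(n,[(round(float(w),1),round(float(c),1)) for _,w,c in o])
x,r=fitaxis(obs,.185);print("xy at .185, tilt",x,"rms",r.std())
print("nose tri",tri("top",(183.8,218.6),"scene",(355.7,135.2)))
print("bore ",tri("top",(186.4,221.0),"scene",(355.5,146.8)), bot.read_state()["tool_pos"])
E
```

```text
scene [(4.0, -0.9), (4.4, -0.8), (4.4, -1.0), (4.3, -0.8), (4.4, -0.9), (4.5, -1.1), (4.4, -1.3), (4.3, -1.2), (4.0, -1.0), (4.3, -1.3), (4.2, -1.5), (4.1, -1.6), (4.3, -1.3), (5.4, -1.5), (5.1, -1.6), (4.5, -1.6), (4.4, -1.7), (4.3, -1.8), (4.6, -1.7), (4.9, -2.0), (4.7, -2.2), (4.9, -2.3), (4.6, -2.5)]
top [(6.4, -0.6), (6.6, -0.6), (6.4, -0.8), (6.4, -1.0), (6.7, -1.0), (6.8, -1.0), (6.6, -1.2), (6.9, -1.2), (7.0, -1.2), (6.6, -1.4), (7.2, -1.4), (7.2, -1.6), (6.7, -1.5), (7.2, -1.6), (7.2, -1.9), (6.8, -2.0), (7.2, -2.0), (7.6, -2.2), (2.8, 5.8)]
xy at .185, tilt [ 0.5499  0.2582 -0.0308 -0.0169] rms 1.2151861192644147
nose tri (array([0.551 , 0.2529, 0.1901]), np.float64(0.004348212004359441))
bore  (array([0.5505, 0.2604, 0.1497]), np.float64(0.0021214614264237395)) [0.5513 0.2592 0.3205]
```

The fit is clean. The rod leans 0.035 rad in the pad plane, along the tool's x. The nose needs about (+0.6, +2.2) mm to sit over the bore. I'll bring it over the bore, dip it in slightly and check the force. After that I'll use the bore as a pivot to straighten the rod.

Call:
step_arm([
  [1.5,0.14,-0.18,0.5,0],
  [1.5,0.14,-0.18,1.5,0],
  [1.5,0.14,-0.18,2.5,0],
  [1.5,0.14,-0.18,3,0],
  [1.5,0.14,-0.18,3,0],
  [1.5,0.14,-0.18,3.3,0],
  [1.5,0.16,-0.18,3.6,0],
  [1.5,0.16,-0.18,3.9,0],
  [1.5,0.18,-0.18,4.2,0],
  [1.5,0.18,-0.18,4.5,0],
  [1.5,0.18,-0.18,4.5,0],
  [1.5,0.18,-0.18,4.5,0],
])

```text
time: 8.45
tool_pos: [0.5522, 0.2625, 0.2752]
tcp_rot: [3.084, 0.599, -0.0]
wrist_force: [-0.1, -0.1, -0.6]
width: 0.193
grip_force: 58.2
```

Call:
step_arm([
  [1.5,0.1,0.05,0.1,0],
  [1.5,0.2,0.05,0.2,0],
  [1.5,0.3,0.05,0.2,0],
  [1.5,0.4,0.05,0.2,0],
  [1.5,0.5,0.05,0.2,0],
  [1.5,0.55,0.05,0.2,0],
  [1.5,0.55,0.05,0.2,0],
  [1.5,0.55,0.05,0.2,0],
])

```text
time: 9.25
tool_pos: [0.5573, 0.2641, 0.2732]
tcp_rot: [3.084, 0.599, -0.001]
wrist_force: [-2.7, 0.4, -0.2]
width: 0.186
grip_force: 58.4
```

Run:
```python
from h import *
np.set_printoptions(precision=4,suppress=True)
snap("scene","s3");snap("top","t3")
ax=[[.548,.258,z] for z in np.linspace(.165,.25,18)]
obs=[]
for n,a,b in(("scene","s0","s3"),("top","t0","t3")):
    o,nn=centre(n,a,b,ax);obs.append((n,o,nn))
    print(n,[(round(float(w),1),round(float(c),1)) for _,w,c in o])
x,r=fitaxis(obs,.15);print("xy at .15, tilt",x,"rms",r.std(),bot.read_state()["tool_pos"],bot.read_state()["wrist_force"])
quad([("s3",305,75,5),("s3",305,115,5),("t3",145,180,5),("t3",105,180,5)],"q3")
```

```text
scene [(4.4, 1.5), (4.4, 1.6), (4.5, 1.7), (4.3, 1.6), (4.3, 1.7), (4.4, 1.6), (4.2, 1.5), (4.1, 1.5), (4.3, 1.5), (4.1, 1.7), (4.3, 1.7), (4.2, 1.4), (4.3, 1.4), (4.3, 1.7), (4.6, 1.6), (4.5, 1.6), (4.5, 1.4)]
top [(6.5, -5.8), (7.2, -5.5), (3.0, 2.8), (6.3, 1.4), (6.3, 1.3), (6.0, 1.1), (5.8, 1.1), (6.2, 1.2), (6.2, 1.0), (6.5, 1.3), (6.3, 1.2), (6.4, 1.0), (6.5, 1.3), (6.4, 1.1), (6.4, 0.9), (6.5, 1.2), (6.7, 1.1), (7.1, 1.4)]
xy at .15, tilt [ 0.5516  0.2618 -0.0028 -0.0085] rms 1.605474155984674 [0.5573 0.2641 0.2732] [-2.6267 -0.1626 -0.297 ]
```

View pics/q3.png

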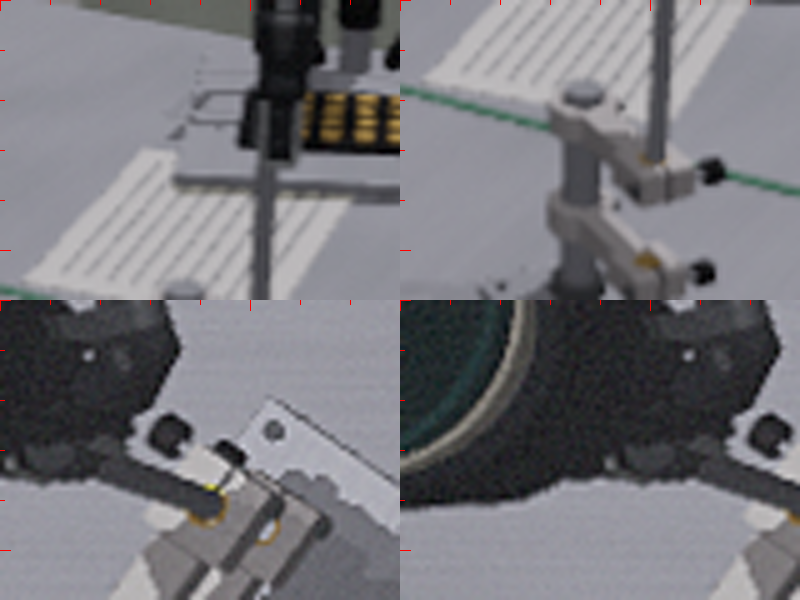

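The nose is seated in the upper bore at scene (356,147), and the tilt is now under 0.01 rad. I'll ease off the 1 mm side press and go down to just above the lower clamp.

Call:
step_arm([
  [1.5,-0.1,0.08,0,0],
  [1.5,-0.1,0.08,0.3,0],
  [1.5,-0.1,0.08,0.8,0],
  [1.5,-0.1,0.08,1.3,0],
  [1.5,-0.1,0.08,1.8,0],
  [1.5,-0.1,0.08,2.3,0],
  [1.5,-0.1,0.08,2.8,0],
  [1.5,-0.1,0.08,3.3,0],
  [1.5,-0.1,0.08,3.8,0],
  [1.5,-0.1,0.08,4.3,0],
  [1.5,-0.1,0.08,4.8,0],
  [1.5,-0.1,0.08,5.2,0],
  [1.5,-0.1,0.08,5.2,0],
  [1.5,-0.1,0.08,5.2,0],
])

```text
time: 10.75
tool_pos: [0.5565, 0.2629, 0.2205]
tcp_rot: [3.084, 0.599, -0.002]
wrist_force: [-2.0, 1.1, -3.0]
width: 0.192
grip_force: 58.2
```

Run:
```python
from h import *
np.set_printoptions(precision=4,suppress=True)
snap("scene","s4");snap("top","t4")
ax=[[.551,.2605,z] for z in np.linspace(.09,.125,9)]
o,nn=centre("scene","s0","s4",ax);print([(round(float(w),1),round(float(c),1)) for _,w,c in o])
ax=[[.551,.2605,z] for z in np.linspace(.16,.195,9)]
o,nn=centre("scene","s0","s4",ax);print([(round(float(w),1),round(float(c),1)) for _,w,c in o],nn)
quad([("s4",320,95,8),("s4",330,135,8),("t4",170,205,8),("t0",170,205,8)],"q4")
print(proj("scene",[.551,.2605,.085]),proj("scene",[.551,.2605,.08]),proj("top",[.551,.2605,.08]))
```

```text
[(5.3, -0.2), (4.2, 0.4), (4.1, 0.4), (4.0, 0.2), (4.0, 0.2), (4.2, 0.3), (4.2, 0.4), (4.3, 0.6)]
[(4.7, -0.3), (4.3, 0.1), (4.2, 0.1), (4.2, 0.0), (4.1, 0.1), (4.3, -0.0), (4.4, 0.0)] [0.9981 0.0613]
[354.1623 165.8903] [354.0762 167.2998] [196.6545 224.2579]
```

View pics/q4.png

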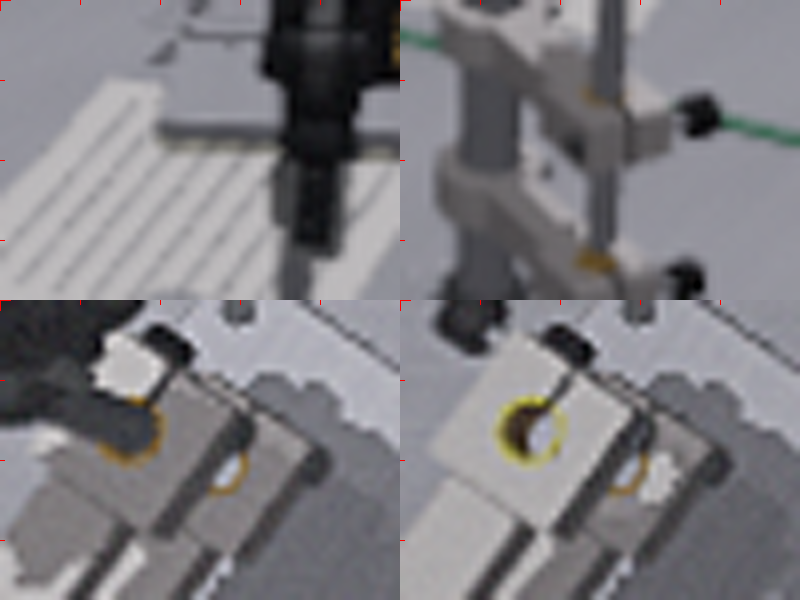

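The nose is through the upper clamp. It ends at scene (355,166), directly above the lower bore at (354.6,167.5), and is off by less than 1 mm. I'll ease it into the lower bore.

Call:
step_arm([
  [1.5,-0.05,0,0.3,0],
  [1.5,-0.05,0,0.6,0],
  [1.5,-0.05,0,0.9,0],
  [1.5,-0.05,0,1.2,0],
  [1.5,-0.05,0,1.5,0],
  [1.5,-0.05,0,1.8,0],
  [1.5,-0.05,0,1.8,0],
])

```text
time: 11.55
tool_pos: [0.5562, 0.2626, 0.2024]
tcp_rot: [3.084, 0.599, -0.001]
wrist_force: [-1.2, 1.5, -3.4]
width: 0.191
grip_force: 58.2
```

Call:
step_arm([
  [1.5,0,0,0.3,0],
  [1.5,0,0,0.6,0],
  [1.5,0,0,0.9,0],
  [1.5,0,0,1.2,0],
  [1.5,0,0,1.5,0],
  [1.5,0,0,1.8,0],
  [1.5,0,0,2.1,0],
  [1.5,0,0,2.4,0],
  [1.5,0,0,2.7,0],
  [1.5,0,0,3.0,0],
  [1.5,0,0,3.3,0],
  [1.5,0,0,3.3,0],
  [1.5,0,0,3.3,0],
  [1.5,0,0,3.3,0],
])

```text
time: 12.95
tool_pos: [0.5562, 0.2627, 0.1698]
tcp_rot: [3.084, 0.599, -0.001]
wrist_force: [-2.3, -0.1, -3.5]
width: 0.191
grip_force: 58.3
```

Run:
```python
from h import *
snap("scene","s5");snap("top","t5");print(bot.read_state())
for z in(.02,.034,.05):print(z,proj("scene",[.551,.2605,z]))
quad([("s5",320,95,8),("s5",330,135,8),("s5",330,160,8),("t5",170,205,8)],"q5")
```

```text
{'time': 13.05, 'q': array([ 4.00821816e-01,  1.97070383e-01,  1.80157598e+00, -4.03537140e-05,
        1.14346380e+00,  1.58783230e+00]), 'joint_vel': array([-0.00043588, -0.00321337, -0.00092043,  0.00029709,  0.00234017,
       -0.00019112]), 'joint_torque': array([-7.43373726e-01, -4.80877233e+01, -3.76325262e+01, -4.79397643e-01,
       -7.89076444e-01, -4.71965148e-03]), 'tool_pos': array([0.55622291, 0.26273586, 0.16999096]), 'tcp_rot': array([ 3.08378292e+00,  5.99154881e-01, -7.83233288e-04]), 'wrist_force': array([-1.26434496,  0.53834632, -2.5704405 ]), 'torque': array([0.07786758, 0.5503134 , 0.01671746]), 'grip_force': 58.26946198940277, 'width': 0.18992972867860045}
0.02 [353.08046722 183.6258575 ]
0.034 [353.30676168 179.91071844]
0.05 [353.5698092  175.59578057]
```

View pics/q5.png

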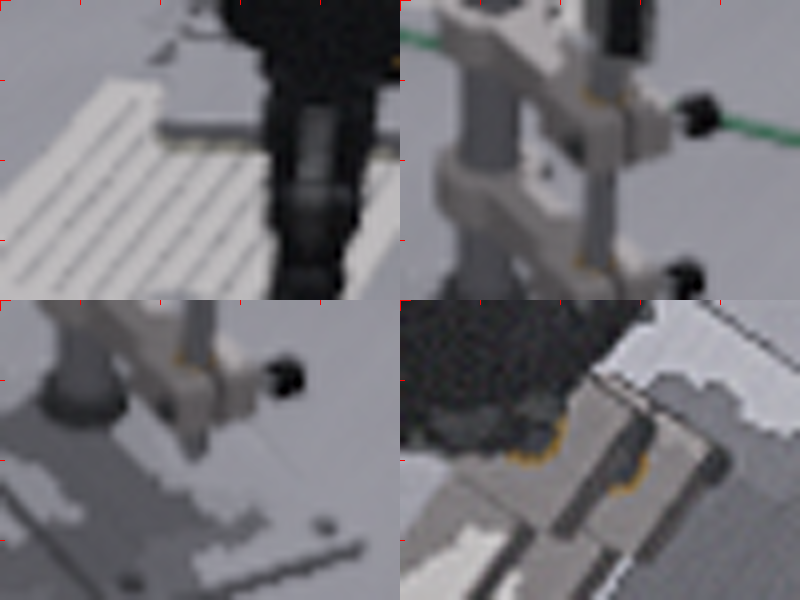

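The rod passes through both bores. Its nose shows below the lower clamp, ending at scene (354.4,180), which puts it at z ≈ 0.034 m. It is held still, so I'm handing in.

```bash
python3 -c "
from workcell import bot
print(bot.finish_job())"
```

```text
the job is handed in; nothing more can be done
None
```

I handed the job in with the long rod held still through both clamps and its nose about 34 mm above the bench (26 mm below the lower clamp, 24 mm above the plate); the hand-in returned no verdict.

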